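# Lock the tube wheel onto the mixer with its hitch pin

## Task

The tube wheel of the bench mixer is held on its square spigot only by a hitch pin. Take the orange-headed hitch pin out of the blue block and push it down through the cross hole in the spigot until its shoulder sits flat on the spigot, with the loop on the side of the free end; then swing the sprung wire loop down over the spigot's end until it has snapped under the spigot and stands against the pin, and let go. Feel for the hole and force nothing: press the pin and the loop's red thumb tab gently, and leave the things standing around alone.

Things in the scene. Friction and masses are not known exactly. Their poses are not given: they have to be found in the camera images.
- pin: hitch pin, upright, loose, 0.1 kg; origin: centre of its orange grip block, z up along the pin. Block: 14 mm wide along x, 16 mm along y, from 28 mm below to 5 mm above the origin. Grip it across x, fingertips at most 18 mm below the origin, above the loop's hinge ears. It starts standing in the blue block, shoulder on the block's top; lift 30 mm to draw it. The open loop points along +y
- shoulder (a point): flat shoulder of the pin (16 x 22 mm), at the pin's axis, 33 mm below the pin's origin. Below it the round steel shank, 10 mm thick, ends 27 mm below the shoulder; its foot tapers to 7 mm over the last 4 mm. Axes as the pin's
- hinge (a point): middle of the loop's hinge, 22 mm below the pin's origin, hinge axis along the pin's x; its ears reach 17 mm either side along x and 2.5 mm above it. The loop: two wires 30 mm apart and a 4 mm cross bar 33 mm from the hinge; it stretches up to 10 mm on its spring (1 N at rest, plus 0.7 N per mm)
- loop (a joint): angle of the wire loop (rad): 0 open, straight out along the pin's +y; grows as it swings down towards the pin's tip; stop at 1.36, against the pin. Friction holds it where it is left. With the pin seated, the bar meets the spigot's nose near 0.6, stretches 4 mm, passes the dead point near 0.9 and is snapped from 1.22 on; push it to the end, friction may hold it half-way
- tab: red thumb tab of the loop; origin: middle of the round roll (26 mm along x, 6 mm thick) at its free end. Out along the pin's +y and up from the hinge it lies at (39, 27) mm with the loop at 0, (47, -17) at 0.95, (35, -32) home: a push straight down on the roll from above, 43 mm out from the pin's axis, swings the loop all the way. About 5 to 15 N closes it. Axes turn with the loop
- mixer: white bench mixer, fixed; origin under the centre of its 150 x 120 x 205 mm housing, z up. The tube wheel (124 mm across, reaching 132 mm from the origin) and the steel spigot stand out along +y, axis 130 mm above the table. Spigot: 18 mm square bar, flat top 139 mm above the table, nose rounded (9 mm radius across) and ending 25 mm beyond the cross hole
- hole (a point): nominal middle of the cross hole's mouth, on the spigot's flat top, 210 mm along the mixer's +y; axes as the mixer's, +y to the spigot's free end. The vertical hole is 11.2 mm wide, right through, sharp-edged. The spigot has end play: the true hole lies up to 12 mm either way along y from this point, unmeasured: find it by feel or sight. Light pushes do not slide the spigot
- block: blue parking block for the pin, fixed, 70 (x) x 40 (y) x 50 mm high, origin under its centre
- tube_rack: bystander: white rack with blue- and purple-capped tubes, 90 x 120 x 85 mm, loose; origin under its centre
- sharps_bin: bystander: yellow round container with red lid, 106 mm across, 145 mm tall, loose; origin under its centre
- dish: bystander: low yellow dish, 112 mm across, 30 mm high, loose; origin under its centre
- spray: bystander: white bottle, 60 mm across, 150 mm tall, loose; origin under its centre
Things that resemble listed ones, but are neither listed nor needed, are in the scene too. Leave any green or yellow look-alike of the pin alone.

How it is judged:
By the outcome, as a careful person would: the job done as asked, in the order asked, and still so for the second after the job is handed in, with the robot touching nothing.
It also fails if it takes over 64 s, if anything falls off the work surface, if the arm or the gripper's body presses on something with over 40 N, if the wrist force passes 120 N, or if a joint passes its speed limit or range.

## Robot

A 6-joint arm with a two-finger parallel gripper is mounted at the origin on the work surface. World frame = base frame: x ahead of the robot, y to its left, z up, the work surface at z = 0. Lengths are in mm, angles in rad, forces in N, time in s.
With the tool pointing down it reaches from about 375 to 750 mm from the base axis. Payload 9 kg.
Tool frame: the origin (TCP) lies on the centre line of the jaws, within the pads' length; the fingertips stand bot.tips_ahead ahead of it and the grasp point (between the pads) lies 8 mm behind it (bot.tips_ahead is the distance from the TCP to the fingertips, in mm); z points along the fingers, y is the direction in which the jaws open and shut (so a half turn about z gives the same grasp; the last joint's range is limited). The gripper opens to 85 mm and grips with 20 to 120 N. Pads are 22 mm wide; open, the fingers measure 114 mm over their backs; the gripper's body (76 mm by 85 mm) begins 54 mm behind the grasp point. The pads swing forward as they close: fully open they stand 13 mm farther back than shut.
Start: joints at [0.93, 0.104, 0.097, 1.564, 0, 1.353], TCP at [246.197, 547.195, 242.331] pointing down, gripper open.
Joint ranges: [-2.99, 2.99], [-0.84, 1.86], [-1.1, 1.16], [-1.84, 2.11], [-1.51, 1.56], [-3.14, 3.14]. Speed limits (rad/s): [2.22, 2.22, 2.57, 3.14, 3.14, 3.14].

## Interface

Orientations are given as a unit quaternion [w, x, y, z].
In Python, from cell import bot gives the robot as it stands.
- The arm moves only by the shell command python3 -m jog 'ROWS'. ROWS is JSON, one flat list of numbers, 7 for each row, row after row: the gripper command: -1 is fully open, 1 is shut, values between are in proportion, then the shift along the tool's x, y, z in cm, then the turn, a rotation vector about the tool's x, y, z in rad. In form: [hand, x, y, z, rx, ry, rz, hand, x, y, z, rx, ry, rz, ...]. A call has 1 to 5 rows; each row is the pose to reach, as a shift and turn from the pose commanded when the call began, along the tool's axes at that moment; what a row does not reach only later rows make up. A row lasts 1/12 s, in which the tool goes at most 41.7 mm and 7.16 degrees, less where a joint would pass 70% of its speed; a pose out of reach is approached as far as the arm can. A call with a gripper value outside its range is refused whole. The fingers move at their own pace and stop on an object; the grip force is fixed at half the most. Time passes only in rows, so rows that repeat a pose let the fingers close. It gives the time, the measured TCP pose, the force and the opening at its end, in the units of the state.
- bot.state(): the state, without advancing time (a new reading comes with each control period).
- bot.get_image(name): name is "scene" or "top" or "wrist"; returns the picture (480x640x3 uint8, blue, green, red); there is no depth.
- bot.camera_model(name): a dict with "fx", "fy", "cx", "cy" (pixels), "k1" (the pictures are not rectified: a ray, as slopes to the right and down, at radius r is drawn at 1 + k1 r^2 times it, then the intrinsics apply), "extrinsics" (4x4, takes a point from camera to world coordinates). Camera axes: x right, y up, looking along -z (the intrinsics and any distortion apply to the point x, -y, -z); pixel columns grow to the right and rows downward; lengths in mm; the calibration is good to about 2 mm. A picture is of the moment at which its call begins: read the wrist's pose just before it. camera_model takes no time and is no camera call; for the wrist camera it gives the pose at the moment of the call.
- bot.close_job(): hands the job in, once; it reports no verdict.
The state is a dict: "clock": time; "joints": joint angles; "qd": joint speeds; "joint_torque": joint torques, N m; "ee_pos": TCP position; "tool_rot": TCP orientation; "ft_force": force on the tool from outside, world axes, zero at the start; "ft_torque": the same for the moment, N m; "width": finger opening in mm.
Only numpy, scipy, OpenCV 4.12 (cv2) and the standard library are available. Lean on these libraries where they do the work, as an engineer would, in place of code of your own. Each camera call takes 0.05 s, during which the arm holds its last target. There are 200 camera calls.

## Working session

There is one attempt and no reset: what is moved stays moved. The work goes in short steps, Python scripts to look and compute and a shell command to move; the robot and the scene stay as the last step left them, time stands still between calls to the robot, and variables do not carry over. Pictures are saved under pics/ and viewed, about 8 in all and at most 12, crops included, and the job is handed in when it is done.

```bash
ls; mkdir -p pics; python3 - <<'E'
from cell import bot
import cv2
s=bot.state();print(s, bot.tips_ahead)
for n in("scene","top"):
    im=bot.get_image(n);cv2.imwrite(f"pics/{n}0.png",im)
    print(n,bot.camera_model(n))
E
```

```text
pics
{'clock': 0.0, 'joints': array([9.30282142e-01, 1.04706724e-01, 9.64633476e-02, 1.56389975e+00,
       2.60990639e-05, 1.35306762e+00]), 'qd': array([ 3.40411843e-04,  4.07788543e-04,  2.85625075e-04,  2.60582760e-03,
       -1.52161810e-06, -1.03521003e-03]), 'joint_torque': array([ 1.16352156e-03, -5.56932092e+01,  5.03644001e+01,  1.71188620e-02,
       -2.99260519e-04,  2.11822010e-05]), 'ee_pos': array([245.98585501, 546.90766373, 241.51471109]), 'tool_rot': array([-2.92048228e-04,  2.09821801e-01,  9.77739412e-01, -6.06912090e-04]), 'ft_force': array([0.1848934 , 0.34651244, 0.16041103]), 'ft_torque': array([ 0.02922252, -0.01772316, -0.00985241]), 'width': 85.18121994832059} 11.0
scene {'fx': 528.4137281419187, 'fy': 528.4137281419187, 'cx': 319.745190761234, 'cy': 235.6423437450024, 'k1': 0.03794570040788432, 'extrinsics': array([[-8.23352218e-01, -3.97823080e-01,  4.04756621e-01,
         1.03614341e+03],
       [ 5.67421190e-01, -5.91046813e-01,  5.73320903e-01,
         7.50553967e+02],
       [ 1.11498233e-02,  7.01712521e-01,  7.12372950e-01,
         9.32699393e+02],
       [ 0.00000000e+00,  0.00000000e+00,  0.00000000e+00,
         1.00000000e+00]])}
top {'fx': 529.8699333902966, 'fy': 529.8699333902966, 'cx': 309.7834201397736, 'cy': 235.9788203310416, 'k1': 0.03500056184831886, 'extrinsics': array([[ 1.05517915e-02,  9.94408695e-01, -1.05071439e-01,
         4.67995479e+02],
       [-9.99842530e-01,  1.19916286e-02,  1.30810984e-02,
         1.09631079e+02],
       [ 1.42679357e-02,  1.04916864e-01,  9.94378639e-01,
         1.05351705e+03],
       [ 0.00000000e+00,  0.00000000e+00,  0.00000000e+00,
         1.00000000e+00]])}
```

View pics/scene0.png

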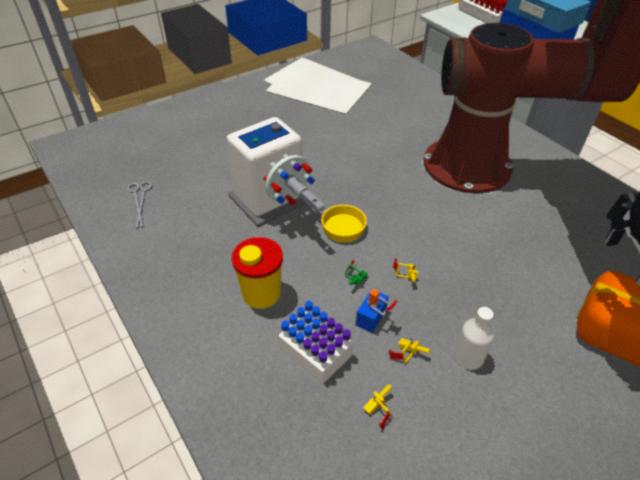

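View pics/top0.png

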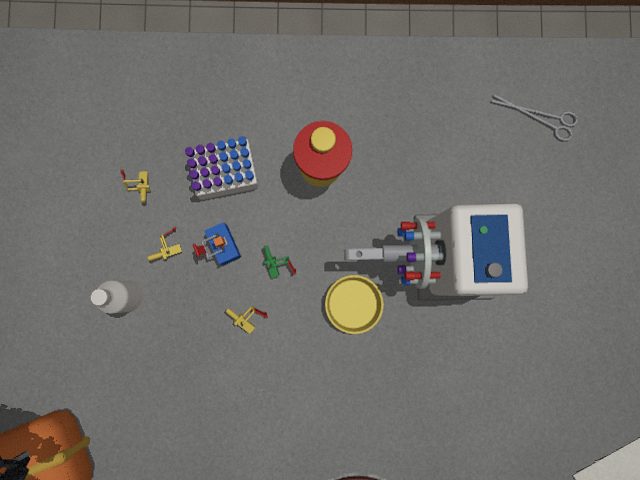

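Candidates: orange-headed pin in the blue block at top (219,242) / scene (375,297). The look-alikes are a green one at top (275,262) and yellow ones at (140,185), (167,250) and (242,320). Only the first has an orange head and stands in the blue block. I'll confirm it in a crop.

```bash
cat > h.py <<'E'
import numpy as np, cv2
from cell import bot
from scipy.spatial.transform import Rotation as R
def ray(name,uv,m=None):
    m=m or bot.camera_model(name)
    K=np.array([[m['fx'],0,m['cx']],[0,m['fy'],m['cy']],[0,0,1]]);d=np.array([m['k1'],0,0,0])
    p=cv2.undistortPoints(np.array([[uv]],float),K,d)[0,0]
    E=m['extrinsics'];return E[:3,3],E[:3,:3]@np.array([p[0],-p[1],-1.])
def onz(name,uv,z,m=None):
    o,v=ray(name,uv,m);return o+v*(z-o[2])/v[2]
def tri(*ps):
    A=0;b=0
    for n,uv in ps:
        o,v=ray(n,uv);v=v/np.linalg.norm(v);P=np.eye(3)-np.outer(v,v);A=A+P;b=b+P@o
    return np.linalg.solve(A,b)
def proj(name,X,m=None):
    m=m or bot.camera_model(name);E=m['extrinsics'];c=E[:3,:3].T@(np.array(X)-E[:3,3])
    a,b=c[0]/-c[2],-c[1]/-c[2];s=1+m['k1']*(a*a+b*b);return np.array([m['cx']+m['fx']*a*s,m['cy']+m['fy']*b*s])
def mask(im,lo,hi,roi):
    h=cv2.cvtColor(im,cv2.COLOR_BGR2HSV);k=cv2.inRange(h,lo,hi);z=np.zeros_like(k);x0,y0,x1,y1=roi;z[y0:y1,x0:x1]=k[y0:y1,x0:x1];return z
def cen(k):
    n,l,s,c=cv2.connectedComponentsWithStats(k);i=1+np.argmax(s[1:,4]);return c[i],s[i]
E
python3 - <<'E'
from h import *
t=cv2.imread('pics/top0.png');s=cv2.imread('pics/scene0.png')
up=lambda im,x,y,w,h:cv2.resize(im[y:y+h,x:x+w],(400,300),interpolation=cv2.INTER_CUBIC)
cv2.imwrite('pics/crop1.png',np.vstack([np.hstack([up(t,180,215,80,60),up(s,340,270,80,60)]),np.hstack([up(t,335,215,120,90),up(s,250,150,100,75)])]))
to,_=cen(mask(t,(6,150,100),(14,255,255),(200,220,245,265)));so,_=cen(mask(s,(6,150,100),(14,255,255),(355,280,400,320)))
print(to,so,tri(('top',to),('scene',so)))
tr,_=cen(mask(t,(0,150,60),(4,255,255),(185,235,212,262)));sr,_=cen(mask(s,(0,150,60),(4,255,255),(375,290,405,325)))
print(tr,sr,tri(('top',tr),('scene',sr)))
k=mask(t,(100,120,60),(125,255,255),(195,215,250,275));print(cv2.minAreaRect(cv2.findNonZero(k)))
E
```

```text
[218.61428571 240.82857143] [373.56382979 296.17021277] [558.92000632 265.8165033   77.90908711]
[198.95180723 249.84337349] [391.96666667 305.06666667] [541.49313392 302.37514457  75.32840102]
((222.29896545410156, 243.42269897460938), (38.989295959472656, 23.149892807006836), 66.03750610351562)
```

View pics/crop1.png

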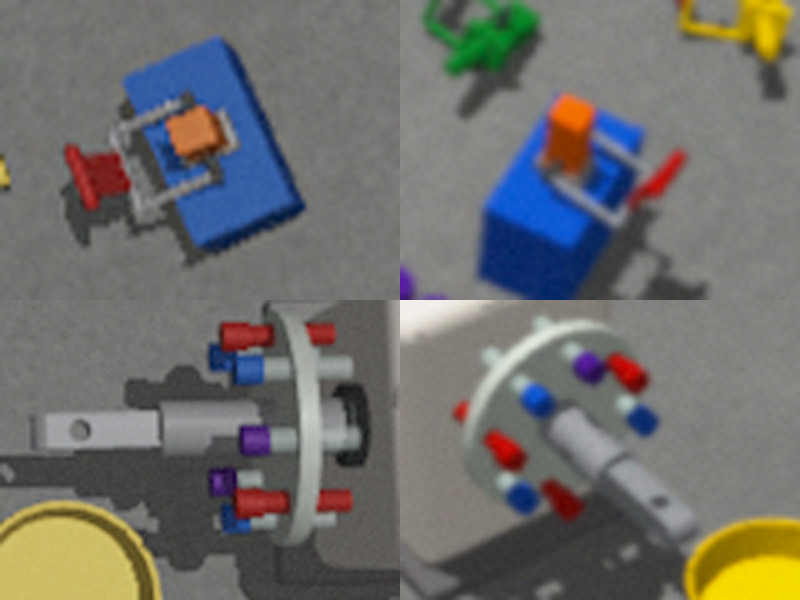

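The crop confirms it: the orange head stands in the blue block with its loop towards the left (red tab). The spigot hole shows at about top (359,254) and scene (315,200). Next I'll measure the spigot.

```bash
python3 - <<'E'
from h import *
t=cv2.imread('pics/top0.png');s=cv2.imread('pics/scene0.png')
g=cv2.cvtColor(t,cv2.COLOR_BGR2GRAY)
# spigot flat top bright strip
k=np.zeros_like(g);k[240:270,340:384]=(g[240:270,340:384]>140)*255
c,st=cen(k);print(c,st)
ys=[]
for u in list(range(350,356))+list(range(365,380)):
    v=np.where(k[:,u])[0];ys.append((u,v.min(),v.max()))
ys=np.array(ys,float);p=np.polyfit(ys[:,0],ys[:,1:].mean(1),1);print(p,(ys[:,2]-ys[:,1]).mean())
def hole(im,x0,y0,x1,y1):
    gg=cv2.cvtColor(im,cv2.COLOR_BGR2GRAY)[y0:y1,x0:x1].astype(float);w=np.clip(np.median(gg)-25-gg,0,None)
    Y,X=np.mgrid[y0:y1,x0:x1];return (X*w).sum()/w.sum(),(Y*w).sum()/w.sum()
ht=hole(t,353,249,366,259);hs=hole(s,310,196,321,205);print(ht,hs)
print('tri',tri(('top',ht),('scene',hs)),'z139',onz('top',ht,139),onz('scene',hs,139))
a=onz('top',(350,np.polyval(p,350)),139);b=onz('top',(380,np.polyval(p,380)),139);d=a-b;print('spigot yaw',np.degrees(np.arctan2(-d[0],d[1])),a,b)
# mixer housing white top yaw
k=mask(t,(0,0,190),(180,40,255),(440,195,540,300));print(cv2.minAreaRect(max(cv2.findContours(k,0,2)[0],key=cv2.contourArea)))
# pin grip: target
st=bot.state();Rt=R.from_quat(st['tool_rot'],scalar_first=True)
d=Rt.inv().apply(np.array([559,266,170])-st['ee_pos']);print('tool shift',d, Rt.as_matrix())
E
```

```text
[365.85521886 253.44444444] [349 248  34  11 297]
[-5.89325426e-03  2.55588028e+02] 9.142857142857142
(np.float64(359.5226209048362), np.float64(253.1185647425897)) (np.float64(312.05797101449275), np.float64(202.1352657004831))
tri [536.29804705  10.53352366 133.99604036] z139 [535.82620273  11.15911657 139.        ] [539.5181976   15.07013483 139.        ]
spigot yaw 1.0155467413602988 [534.92600238  27.65697833 139.        ] [535.84750567 -24.32755175 139.        ]
((490.8758850097656, 248.3896484375), (83.91376495361328, 64.41806030273438), 86.633544921875)
tool shift [-400.73327008 -127.67662602   71.65346053] [[-9.11938127e-01  4.10327101e-01 -7.23021332e-04]
 [ 4.10327651e-01  9.11937665e-01 -9.55758219e-04]
 [ 2.67176886e-04 -1.16826800e-03 -9.99999282e-01]]
```

```bash
python3 -m jog '[-1,-2,-0.64,0,0,0,0,-1,-6,-1.9,0,0,0,0,-1,-10,-3.2,0,0,0,0,-1,-14,-4.5,0,0,0,0,-1,-18,-5.7,0,0,0,0]'; python3 -m jog '[-1,-4,-1.3,0,0,0,0,-1,-8,-2.5,0,0,0,0,-1,-12,-3.8,0,0,0,0,-1,-15,-4.8,0,0,0,0,-1,-17,-5.4,0,0,0,0]';python3 -m jog '[-1,0,0,2,0,0,0.12,-1,0,0,4,0,0,0.24,-1,0,0,5,0,0,0.36,-1,0,0,6,0,0,0.48,-1,0,0,6,0,0,0.6]';python3 -m jog '[-1,0,0,0,0,0,0.105,-1,0,0,0,0,0,0.105,-1,0,0,0,0,0,0.105]'
python3 - <<'E'
from h import *
m=bot.camera_model('wrist');im=bot.get_image('wrist');cv2.imwrite('pics/w1.png',im)
st=bot.state();Rt=R.from_quat(st['tool_rot'],scalar_first=True);print(st['ee_pos'],Rt.as_matrix(),m['extrinsics'],proj('wrist',[559,266,88],m))
E
```

```text
clock: 0.52
ee_pos: [386.8, 420.6, 242.0]
tool_rot: [-0.0, 0.209, 0.978, -0.0]
ft_force: [0.8, 0.8, -0.3]
width: 85.5
clock: 0.93
ee_pos: [521.0, 300.3, 241.7]
tool_rot: [-0.0, 0.211, 0.977, -0.0]
ft_force: [0.2, 0.3, -0.1]
width: 85.3
clock: 1.35
ee_pos: [517.7, 302.6, 179.2]
tool_rot: [-0.001, 0.492, 0.871, -0.002]
ft_force: [-0.2, 0.1, 0.2]
width: 85.2
clock: 1.6
ee_pos: [518.8, 303.1, 182.1]
tool_rot: [-0.0, 0.533, 0.846, -0.0]
ft_force: [0.3, 0.1, 0.1]
width: 85.2
[518.89933274 303.08559693 182.19889309] [[-4.32039046e-01  9.01854879e-01 -1.99465825e-04]
 [ 9.01854899e-01  4.32039050e-01 -2.19350640e-05]
 [ 6.63947811e-05 -1.89366036e-04 -9.99999980e-01]] [[ 9.01710578e-01 -4.13629009e-01 -1.25813654e-01  4.85612054e+02]
 [ 4.32340058e-01  8.62465278e-01  2.63126810e-01  3.70441832e+02]
 [-3.26973372e-04 -2.91658511e-01  9.56522455e-01  3.13717852e+02]
 [ 0.00000000e+00  0.00000000e+00  0.00000000e+00  1.00000000e+00]] [350.9747334  318.97487367]
```

View pics/w1.png

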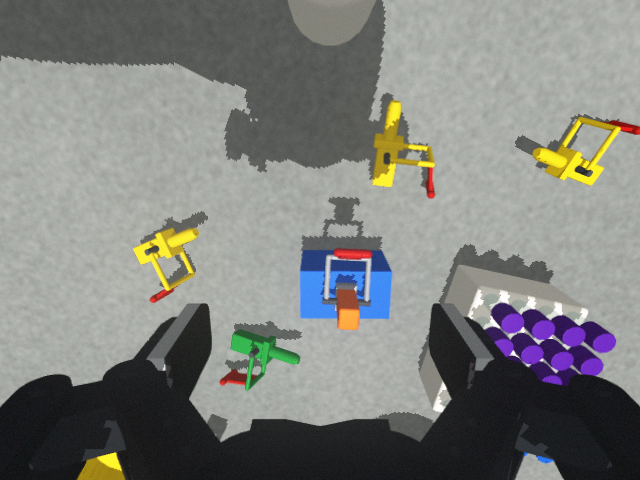

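The view shows the orange head at (347,324) in the blue block at (345,285), with the loop pointing up the image. The block is square to the jaws, and the rack is clear to the right.

```bash
python3 - <<'E'
from h import *
im=cv2.imread('pics/w1.png');m=bot.camera_model('wrist')
k=mask(im,(5,150,50),(18,255,255),(325,280,370,340));n,st=cen(k);print(n,st)
kk=mask(im,(5,150,200),(18,255,255),(325,280,370,340));n,st2=cen(kk);print(n,st2, cv2.minAreaRect(cv2.findNonZero(kk)))
for z in(85,88):print(onz('wrist',n,z,m))
r,_=cen(mask(im,(0,150,80),(4,255,255),(325,240,380,265)));print('tab',r,onz('wrist',r,88,m))
b=mask(im,(100,120,60),(125,255,255),(290,240,400,330));lo=[ (u,np.where(b[:,u])[0].max()) for u in (306,385)];print([onz('wrist',(u,v),0,m) for u,v in lo],lo)
s=bot.state();Rt=R.from_quat(s['tool_rot'],scalar_first=True)
P=onz('wrist',n,88,m);P[2]=100;print(Rt.inv().apply(P-s['ee_pos']))
E
```

```text
[347.4089172  309.78471338] [337 289  22  41 785]
[348.25427873 318.79462103] [338 309  21  21 409] ((348.0, 319.0), (20.0, 20.0), 90.0)
[558.40373603 263.91019808  85.        ]
[557.44980103 265.30671774  88.        ]
tab [352.96478873 253.8943662 ] [539.12420824 308.12232951  88.        ]
[array([5.48791636e+02, 2.08831889e+02, 5.68434189e-14]), array([616.14829468, 240.06887847,   0.        ])] [(306, np.int64(317)), (385, np.int64(318))]
[-50.73183237  18.46054252  82.19203062]
```

```bash
python3 -m jog '[-0.2,-2.5,0.9,1,0,0,0,-0.2,-5.07,1.85,2,0,0,0,-0.2,-5.07,1.85,4.5,0,0,0,-0.2,-5.07,1.85,7,0,0,0,-0.2,-5.07,1.85,7,0,0,0]'; python3 -m jog '[-0.2,0,0,1.5,0,0,0,-0.2,0,0,3,0,0,0,-0.2,0,0,3.3,0,0,0,-0.2,0,0,3.3,0,0,0]'
python3 - <<'E'
from h import *
im=bot.get_image('wrist');cv2.imwrite('pics/w2.png',im)
E
```

```text
clock: 2.07
ee_pos: [554.9, 264.2, 107.0]
tool_rot: [-0.003, 0.534, 0.846, -0.003]
ft_force: [-1.3, 0.4, -0.6]
width: 51.3
clock: 2.4
ee_pos: [556.8, 265.3, 79.3]
tool_rot: [-0.0, 0.534, 0.846, -0.0]
ft_force: [0.5, 0.4, 0.5]
width: 51.0
```

View pics/w2.png

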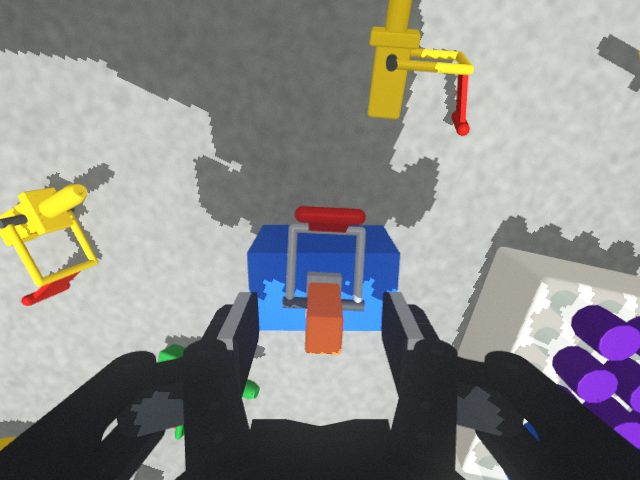

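The head is centred between the pads at (323,320) and the fingers are above the ears. I'll close the jaws and then lift.

```bash
python3 -m jog '[1,0,0,0,0,0,0,1,0,0,0,0,0,0,1,0,0,0,0,0,0,1,0,0,0,0,0,0,1,0,0,0,0,0,0]'; python3 -m jog '[1,0,0,0,0,0,0,1,0,0,0,0,0,0,1,0,0,0,0,0,0]';python3 -m jog '[1,0,0,-0.5,0,0,0,1,0,0,-1.5,0,0,0,1,0,0,-3,0,0,0,1,0,0,-4.5,0,0,0,1,0,0,-7,0,0,0]';python3 -m jog '[1,0,0,-3.5,0,0,0,1,0,0,-7,0,0,0,1,0,0,-10,0,0,0,1,0,0,-12,0,0,0,1,0,0,-12,0,0,0]'
python3 - <<'E'
from h import *
m=bot.camera_model('wrist');im=bot.get_image('wrist');cv2.imwrite('pics/w3.png',im)
s=bot.state();Rt=R.from_quat(s['tool_rot'],scalar_first=True)
x=Rt.as_matrix();print(s['ee_pos'],s['ft_force'],s['width'],np.degrees(np.arctan2(x[1,1],x[0,1])))
p=s['ee_pos'];off=[0,0,4]
print('shift to hole',Rt.inv().apply(np.array([536,11.5,p[2]])-p))
E
```

```text
clock: 2.87
ee_pos: [558.0, 265.5, 80.5]
tool_rot: [0.001, 0.534, 0.845, 0.001]
ft_force: [-0.9, 0.4, 5.7]
width: 12.3
clock: 3.12
ee_pos: [558.0, 265.5, 80.5]
tool_rot: [0.001, 0.534, 0.845, 0.001]
ft_force: [-0.6, 0.5, 6.6]
width: 12.5
clock: 3.53
ee_pos: [556.1, 264.9, 148.6]
tool_rot: [-0.001, 0.534, 0.845, -0.001]
ft_force: [0.3, 0.2, -2.2]
width: 12.7
clock: 3.95
ee_pos: [558.8, 265.5, 275.6]
tool_rot: [0.003, 0.534, 0.845, 0.003]
ft_force: [0.6, 0.6, -0.1]
width: 12.7
[558.37823684 265.41872001 272.6278307 ] [-0.49745431  0.0765472  -1.93675475] 12.782551859393294 25.382621294342236
shift to hole [-219.81455844 -129.06172626   -0.36410205]
```

View pics/w3.png

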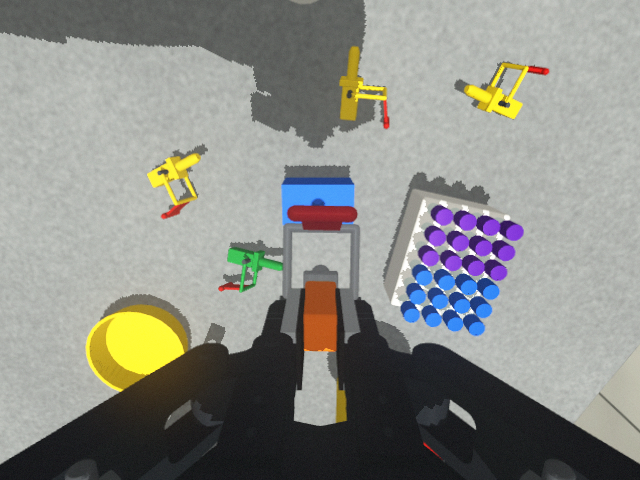

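The pin is held and out of the block, and the block's hole is empty at (318,203). Next I'll carry it to a lookout 50 mm beside the spigot.

```bash
python3 -m jog '[1,-2,-1.75,0,0,0,0,1,-5,-4.4,0,0,0,0,1,-8,-7,0,0,0,0,1,-11,-9.7,0,0,0,0,1,-13,-11.4,0,0,0,0]'; python3 -m jog '[1,-2.5,-2.2,0,0,0,0,1,-4.5,-4,0,0,0,0,1,-6,-5.3,0,0,0,0,1,-6.8,-6,0,0,0,0,1,-6.8,-6,0,0,0,0]';python3 -m jog '[1,0,0,0,0,0,0.1,1,0,0,0,0,0,0.2,1,0,0,0,0,0,0.3,1,0,0,0,0,0,0.4,1,0,0,0,0,0,0.426]'; python3 -m jog '[1,0,0,0,0,0,0,1,0,0,0,0,0,0]'
python3 - <<'E'
from h import *
m=bot.camera_model('wrist');im=bot.get_image('wrist');cv2.imwrite('pics/w4.png',im)
s=bot.state();x=R.from_quat(s['tool_rot'],scalar_first=True).as_matrix();print(s['ee_pos'],s['ft_force'],np.degrees(np.arctan2(x[1,1],x[0,1])),proj('wrist',[536,11,139],m))
E
```

```text
clock: 4.42
ee_pos: [508.3, 96.5, 267.8]
tool_rot: [-0.001, 0.535, 0.845, -0.001]
ft_force: [-0.3, 0.2, -0.8]
width: 12.4
clock: 4.83
ee_pos: [484.4, 10.3, 268.4]
tool_rot: [-0.001, 0.535, 0.845, -0.0]
ft_force: [0.4, -0.6, -0.9]
width: 12.3
clock: 5.25
ee_pos: [485.1, 13.0, 268.6]
tool_rot: [-0.001, 0.703, 0.711, -0.0]
ft_force: [0.6, -0.3, -0.9]
width: 12.5
clock: 5.42
ee_pos: [485.1, 12.7, 268.8]
tool_rot: [-0.0, 0.7, 0.714, -0.0]
ft_force: [-0.1, -0.1, -0.9]
width: 12.4
[485.07975646  12.48993417 268.91600976] [-0.5601092  -0.23658287 -0.75502805] 1.1027202756199355 [391.03499146 235.28849775]
```

View pics/w4.png

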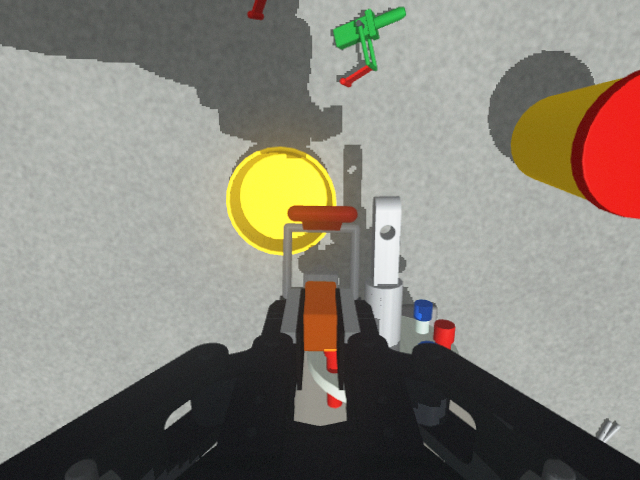

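The spigot hole is clear at about (387,232), and the spigot runs from (387,197) to (384,285).

```bash
python3 - <<'E'
from h import *
im=cv2.imread('pics/w4.png');m=bot.camera_model('wrist');g=cv2.cvtColor(im,cv2.COLOR_BGR2GRAY)
w=np.clip(150-g[222:243,378:397].astype(float),0,60);Y,X=np.mgrid[222:243,378:397];h=((X*w).sum()/w.sum(),(Y*w).sum()/w.sum());print(h)
print(g[232,365:410]); print(g[215:250,387])
H=onz('wrist',h,139,m);print(H)
E=[]
for v in (212,218,248,255,262,270,276):
    r=g[v,360:412].astype(int);i=np.where(r>190)[0]+360;E.append((v,i.min(),i.max()));
print(E)
p=[onz('wrist',((a+b)/2,v),139,m) for v,a,b in E];c=np.polyfit([q[1] for q in p],[q[0] for q in p],1);print('yaw',np.degrees(np.arctan(-c[0])),'axis x at hole',np.polyval(c,H[1]))
s=bot.state();Rt=R.from_quat(s['tool_rot'],scalar_first=True);print(Rt.inv().apply(H-s['ee_pos']))
E
```

```text
(np.float64(388.5429011158138), np.float64(233.67506733358985))
[102  97  97  97  99  94 100  91  91  92 217 239 237 238 211 156 157 162
 165 164 162 144 111  99  97  94  93  95  93  94 183 230 236 235 229 197
 174 172 172 178 180 181 181 176 174]
[238 238 240 238 238 239 239 237 239 232 182 184 187 186 182 179 169 111
 100 101  96  97  96  98 124 205 238 240 238 239 238 238 239 238 239]
[534.13444985  11.97017995 139.        ]
[(212, np.int64(376), np.int64(401)), (218, np.int64(376), np.int64(401)), (248, np.int64(375), np.int64(399)), (255, np.int64(375), np.int64(398)), (262, np.int64(375), np.int64(397)), (270, np.int64(374), np.int64(397)), (276, np.int64(374), np.int64(398))]
yaw 1.5558267007510602 axis x at hole 533.4235284339784
[ -1.51811105  49.10884276 129.88771913]
```

```bash
python3 -m jog '[1,0,2.4,0,0,0,0,1,-0.05,4.82,0,0,0,0,1,-0.05,4.82,2,0,0,0,1,-0.05,4.82,4,0,0,0,1,-0.05,4.82,6,0,0,0]'; python3 -m jog '[1,0,0,0.4,0,0,0,1,0,0,0.4,0,0,0,1,0,0,0.4,0,0,0]'
python3 - <<'E'
from h import *
m=bot.camera_model('wrist');im=bot.get_image('wrist');t=bot.get_image('top');s=bot.get_image('scene')
a=cv2.resize(im[150:390,240:400],(400,600));b=cv2.resize(t[210:300,330:450],(400,300),interpolation=2);c=cv2.resize(s[150:225,260:360],(400,300),interpolation=2)
cv2.imwrite('pics/w5.png',np.hstack([a,np.vstack([b,c])]))
st=bot.state();print(st['ee_pos'],st['ft_force'])
E
```

```text
clock: 5.88
ee_pos: [533.7, 12.5, 208.2]
tool_rot: [-0.0, 0.7, 0.714, 0.0]
ft_force: [-0.4, -1.0, -1.4]
width: 12.2
clock: 6.13
ee_pos: [533.4, 12.3, 206.1]
tool_rot: [0.0, 0.701, 0.713, 0.0]
ft_force: [0.0, -1.1, -0.7]
width: 12.4
[533.94128132  11.96655801 206.89987609] [ 0.49797433 -0.14587591 -1.12878869]
```

View pics/w5.png

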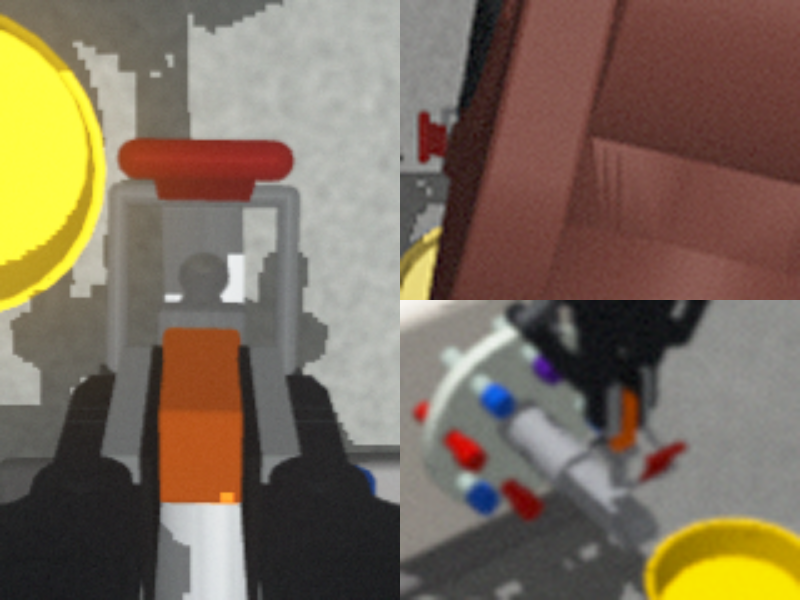

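The hole shows through the loop at about (321.6,260.8). I'll check it against the pin's axis.

```bash
python3 - <<'E'
from h import *
m=bot.camera_model('wrist');im=bot.get_image('wrist');s=bot.state();p=s['ee_pos'];print(p)
g=cv2.cvtColor(im,cv2.COLOR_BGR2GRAY);print(g[261,300:345]);print(g[240:275,321])
k=mask(im,(3,120,30),(18,255,255),(290,270,360,360));k2=cv2.findNonZero(k);print('orange',cv2.boundingRect(k2))
h=cv2.cvtColor(im,cv2.COLOR_BGR2HSV)[280:355,321,2];print(h)
Rt=R.from_quat(s['tool_rot'],scalar_first=True)
print('hole rel',Rt.inv().apply(onz('wrist',(321.6,260.8),139,m)-p))
for z in(p[2]+2.5+5,):
    print([Rt.inv().apply(onz('wrist',(320.5,v),z,m)-p) for v in (314,350)])
print(proj('wrist',[p[0],p[1],139],m),proj('wrist',Rt.apply([0,0,0])+p,m))
E
```

```text
[533.8865713   11.97850884 206.67908007]
[106 103 107 105 109 118 118 120 120 119 109  99  94 100 101  98  99  98
  96  98  97  99  97  99  97  97  99  92  91 114 194 231 236 235 234 236
 204 186 183 184 181 178 128 100  98]
[120 122 124 122 122 120 121 122 121 116 105  98  97  97  98 102 105 107
  99  97  97  99  99  97  96 101  97 102 100  99  98  95  99  97 107]
orange (303, 281, 35, 71)
[124 141 154 151 153 150 152 154 155 152 150 151 152 149 154 151 154 152
 151 154 154 150 153 153 155 151 150 152 151 153 152 150 152 150 165 178
 186 184 184 187 187 186 187 187 185 187 184 187 184 184 185 186 188 186
 186 184 184 185 184 183 185 185 185 185 186 184 181 183 184 183 170 227
 219 221 222]
hole rel [4.03340349e-01 3.50610237e-02 6.76791286e+01]
[array([ 7.35326804, -0.74334114, -7.50455992]), array([-7.97789404, -0.72310965, -7.49818121])]
[321.29700901 261.41784193] [322.31511675 321.46511236]
```

```bash
python3 -m jog '[1,0.06,0,0.3,0,0,0,1,0.06,0,0.7,0,0,0,1,0.06,0,0.9,0,0,0,1,0.06,0,1.0,0,0,0,1,0.06,0,1.0,0,0,0]'; python3 -m jog '[1,0,0,0.1,0,0,0,1,0,0,0.2,0,0,0,1,0,0,0.2,0,0,0]';python3 -m jog '[1,0,0,0.1,0,0,0,1,0,0,0.2,0,0,0,1,0,0,0.2,0,0,0]'
```

```text
clock: 6.75
ee_pos: [533.1, 12.8, 194.9]
tool_rot: [-0.0, 0.701, 0.713, -0.0]
ft_force: [-0.1, 0.1, -1.2]
width: 12.4
clock: 7.0
ee_pos: [533.4, 12.8, 193.3]
tool_rot: [0.0, 0.701, 0.713, 0.0]
ft_force: [0.7, 1.7, -1.6]
width: 12.8
clock: 7.25
ee_pos: [533.5, 13.0, 191.3]
tool_rot: [-0.0, 0.701, 0.713, 0.001]
ft_force: [2.1, 3.0, -0.4]
width: 12.5
```

It is entering with no vertical force, so the hole is found. The light side force points +x and +y, so I'll ease that way and keep going down.

```bash
python3 -m jog '[1,0.06,0.03,0.1,0,0,0,1,0.06,0.03,0.3,0,0,0,1,0.06,0.03,0.4,0,0,0,1,0.06,0.03,0.4,0,0,0]'; python3 -m jog '[1,0,0,0.2,0,0,0,1,0,0,0.4,0,0,0,1,0,0,0.5,0,0,0,1,0,0,0.5,0,0,0]'
```

```text
clock: 7.58
ee_pos: [533.5, 13.4, 186.9]
tool_rot: [-0.0, 0.701, 0.713, 0.0]
ft_force: [2.2, 1.8, -2.3]
width: 12.2
clock: 7.92
ee_pos: [533.5, 13.4, 182.0]
tool_rot: [-0.0, 0.701, 0.713, 0.0]
ft_force: [2.6, 2.9, -2.5]
width: 12.5
```

```bash
python3 -m jog '[1,0.04,0.04,0.2,0,0,0,1,0.04,0.04,0.4,0,0,0,1,0.04,0.04,0.6,0,0,0,1,0.04,0.04,0.7,0,0,0,1,0.04,0.04,0.7,0,0,0]'; python3 -m jog '[1,0,0,0.1,0,0,0,1,0,0,0.2,0,0,0,1,0,0,0.3,0,0,0,1,0,0,0.3,0,0,0]';  python3 -m jog '[1,0,0,0.1,0,0,0,1,0,0,0.1,0,0,0]'
```

```text
clock: 8.33
ee_pos: [533.7, 13.6, 174.8]
tool_rot: [-0.0, 0.701, 0.713, -0.0]
ft_force: [0.3, 0.4, -1.5]
width: 12.4
clock: 8.67
ee_pos: [533.8, 13.7, 172.1]
tool_rot: [-0.0, 0.701, 0.713, -0.0]
ft_force: [-0.3, 0.1, -0.9]
width: 12.2
clock: 8.83
ee_pos: [533.9, 13.7, 171.1]
tool_rot: [-0.0, 0.701, 0.713, -0.0]
ft_force: [0.8, -0.3, -1.5]
width: 12.5
```

Expected seating is near TCP z 169.5, so I'll go down in half-millimetre steps until it makes contact.

```bash
for i in 1 2; do :; done; python3 -m jog '[1,0,0,0.05,0,0,0,1,0,0,0.1,0,0,0,1,0,0,0.1,0,0,0]'; python3 -m jog '[1,0,0,0.05,0,0,0,1,0,0,0.1,0,0,0,1,0,0,0.1,0,0,0]'; python3 -m jog '[1,0,0,0.05,0,0,0,1,0,0,0.05,0,0,0]'
```

```text
clock: 9.08
ee_pos: [533.9, 13.7, 170.2]
tool_rot: [-0.0, 0.701, 0.713, -0.0]
ft_force: [0.3, -0.5, -1.0]
width: 12.4
clock: 9.33
ee_pos: [534.0, 13.7, 169.5]
tool_rot: [0.0, 0.701, 0.713, 0.0]
ft_force: [-0.6, -1.6, 0.4]
width: 12.1
clock: 9.5
ee_pos: [534.1, 13.7, 169.5]
tool_rot: [0.0, 0.701, 0.713, 0.0]
ft_force: [-2.3, 0.4, 4.9]
width: 12.7
```

```bash
python3 -m jog '[1,0,0,0.03,0,0,0,1,0,0,0.05,0,0,0,1,0,0,0.05,0,0,0]'; python3 -m jog '[0,0,0,0,0,0,0,0,0,0,0,0,0,0,0,0,0,0,0,0,0,-0.1,0,0,0,0,0,0]'; python3 -m jog '[-0.1,0,0,-1,0,0,0,-0.1,0,0,-3,0,0,0,-0.1,0,0,-6,0,0,0,-0.1,0,0,-9,0,0,0,-0.1,0,0,-9.5,0,0,0]';python3 -m jog '[0,0,0,0,0,0,0,0.5,0,0,0,0,0,0]'
python3 - <<'E'
from h import *
m=bot.camera_model('wrist');im=bot.get_image('wrist');s=bot.get_image('scene');cv2.imwrite('pics/w6f.png',im);cv2.imwrite('pics/s6.png',s)
c=cv2.resize(s[140:230,250:370],(400,300),interpolation=2)
cv2.imwrite('pics/w6.png',np.hstack([cv2.resize(im[150:420,210:430],(400,491)),np.vstack([c,np.zeros((191,400,3),np.uint8)])]))
st=bot.state();print(st['ee_pos'],st['ft_force'])
k=mask(im,(5,150,150),(18,255,255),(280,220,370,400));print('orange',cen(k))
k=mask(im,(0,150,60),(4,255,255),(250,150,400,330));n,b=cen(k);print('red',n,b)
print('tab',onz('wrist',n,177,m),'pin top',onz('wrist',cen(mask(im,(5,150,190),(18,255,255),(280,220,370,400)))[0],177,m),'exp pix shoulder177',proj('wrist',[534,13.7,177],m))
E
```

```text
clock: 9.75
ee_pos: [534.1, 13.7, 169.5]
tool_rot: [0.0, 0.701, 0.713, 0.0]
ft_force: [-3.8, 0.7, 9.0]
width: 12.5
clock: 10.08
ee_pos: [533.9, 13.7, 168.1]
tool_rot: [-0.0, 0.701, 0.713, -0.0]
ft_force: [0.1, 0.3, 0.1]
width: 46.9
clock: 10.5
ee_pos: [535.4, 13.4, 269.4]
tool_rot: [0.003, 0.701, 0.713, 0.002]
ft_force: [0.3, 0.1, 1.8]
width: 47.2
clock: 10.67
ee_pos: [534.1, 13.7, 263.4]
tool_rot: [0.0, 0.701, 0.713, 0.0]
ft_force: [0.6, -0.5, -0.5]
width: 31.7
[533.45286598  13.80479109 261.97591509] [ 0.63035822  0.20325723 -0.82386043]
orange (array([319.79418886, 239.21791768]), array([309, 227,  23,  37, 413], dtype=int32))
red [325.66480447 180.01117318] [307 174  35  18 358]
tab [535.75887254  57.39742087 177.        ] pin top [532.95502338  14.60752365 177.        ] exp pix shoulder177 [321.23745764 250.84765348]
```

View pics/w6.png

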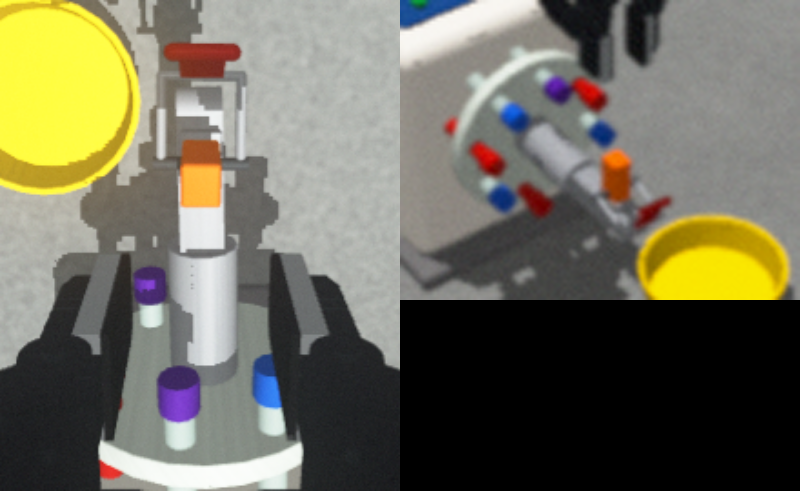

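The pin stands seated on the spigot (head at wrist (320,240)) with the loop over the free end (tab at (322,180)). I'll shut the fingers, move 43 mm outward and come down over the tab.

```bash
python3 -m jog '[1,1.5,0,0,0,0,0,1,3.5,0,0,0,0,0,1,4.3,0,0,0,0,0,1,4.3,0,0,0,0,0,1,4.3,0,0,0,0,0]'; python3 -m jog '[1,0,0,2,0,0,0,1,0,0,4,0,0,0,1,0,0,5.5,0,0,0,1,0,0,6.2,0,0,0,1,0,0,6.2,0,0,0]'; python3 -m jog '[1,0,0,0,0,0,0]'
python3 - <<'E'
from h import *
im=bot.get_image('wrist');s=bot.get_image('scene')
cv2.imwrite('pics/w7.png',np.hstack([cv2.resize(im,(400,300)),cv2.resize(s[140:230,250:370],(400,300),interpolation=2)]))
E
```

```text
clock: 11.18
ee_pos: [532.9, 56.7, 262.6]
tool_rot: [-0.0, 0.701, 0.713, -0.0]
ft_force: [0.4, 0.3, -0.6]
width: 0.0
clock: 11.6
ee_pos: [532.3, 56.1, 199.4]
tool_rot: [-0.001, 0.701, 0.713, -0.001]
ft_force: [0.7, -0.4, -0.5]
width: 0.1
clock: 11.68
ee_pos: [533.2, 56.2, 201.6]
tool_rot: [-0.0, 0.701, 0.713, -0.0]
ft_force: [-0.1, 0.0, 0.3]
width: 0.2
```

View pics/w7.png

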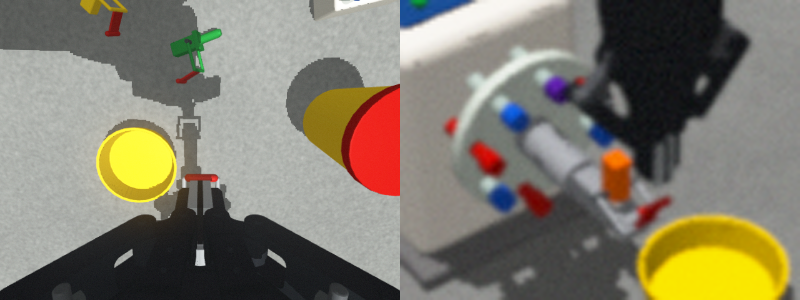

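The fingertips are over the tab (left half at (202,180)). I'll press down slowly.

```bash
python3 -m jog '[1,0,0,0.3,0,0,0,1,0,0,0.7,0,0,0,1,0,0,1.0,0,0,0,1,0,0,1.2,0,0,0,1,0,0,1.4,0,0,0]'; python3 -m jog '[1,0,0,0.2,0,0,0,1,0,0,0.4,0,0,0,1,0,0,0.6,0,0,0,1,0,0,0.8,0,0,0,1,0,0,1,0,0,0]'; python3 -m jog '[1,0,0,0.2,0,0,0,1,0,0,0.4,0,0,0,1,0,0,0.6,0,0,0,1,0,0,0.8,0,0,0,1,0,0,0.8,0,0,0]'
```

```text
clock: 12.2
ee_pos: [533.1, 56.8, 186.9]
tool_rot: [-0.0, 0.701, 0.713, -0.0]
ft_force: [-1.0, 0.9, -0.0]
width: -0.2
clock: 12.62
ee_pos: [533.3, 56.7, 177.2]
tool_rot: [0.0, 0.701, 0.713, 0.0]
ft_force: [-0.2, -0.7, 0.4]
width: 0.3
clock: 13.03
ee_pos: [533.0, 56.7, 168.8]
tool_rot: [-0.0, 0.701, 0.713, -0.0]
ft_force: [-0.1, 0.4, -0.2]
width: -0.2
```

```bash
python3 -m jog '[1,0,0,0.2,0,0,0,1,0,0,0.4,0,0,0,1,0,0,0.5,0,0,0,1,0,0,0.5,0,0,0]'; python3 -m jog '[1,0,0,0.15,0,0,0,1,0,0,0.3,0,0,0,1,0,0,0.4,0,0,0,1,0,0,0.4,0,0,0]'
python3 - <<'E'
from h import *
im=bot.get_image('wrist');s=bot.get_image('scene')
cv2.imwrite('pics/w8.png',np.hstack([cv2.resize(im[200:380,200:440],(400,300)),cv2.resize(s[140:230,250:370],(400,300),interpolation=2)]))
print(bot.state()['ft_force'])
E
```

```text
clock: 13.37
ee_pos: [533.1, 56.8, 164.1]
tool_rot: [-0.0, 0.701, 0.713, 0.0]
ft_force: [-0.4, -0.1, -0.2]
width: 0.1
clock: 13.7
ee_pos: [533.2, 56.7, 160.1]
tool_rot: [-0.0, 0.701, 0.713, 0.0]
ft_force: [0.8, 1.7, 0.9]
width: 0.0
[ 0.37710954  0.38812966 -0.67492194]
```

View pics/w8.png

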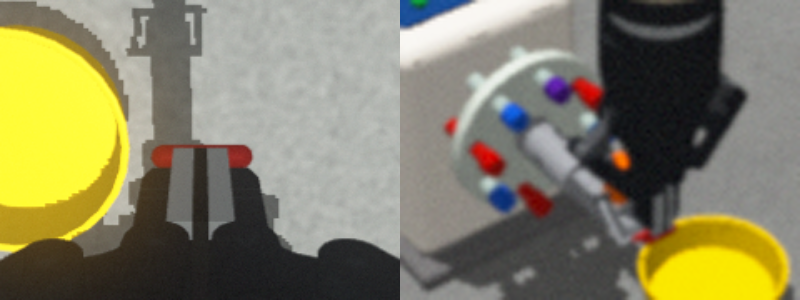

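The tab (wrist roll at (202,155) in the crop) has swung down with the fingertips and the loop is nearly at the nose. I'll keep pressing in small steps.

```bash
python3 -m jog '[1,0,0,0.1,0,0,0,1,0,0,0.2,0,0,0,1,0,0,0.3,0,0,0,1,0,0,0.4,0,0,0,1,0,0,0.4,0,0,0]'; python3 -m jog '[1,0,0,0.1,0,0,0,1,0,0,0.2,0,0,0,1,0,0,0.3,0,0,0,1,0,0,0.4,0,0,0,1,0,0,0.4,0,0,0]'; python3 -m jog '[1,0,0,0.1,0,0,0,1,0,0,0.2,0,0,0,1,0,0,0.3,0,0,0,1,0,0,0.3,0,0,0]'
```

```text
clock: 14.22
ee_pos: [533.2, 56.7, 156.1]
tool_rot: [-0.0, 0.701, 0.713, 0.0]
ft_force: [-0.1, 0.6, 1.6]
width: 0.2
clock: 14.63
ee_pos: [533.2, 56.7, 152.1]
tool_rot: [-0.0, 0.701, 0.713, -0.0]
ft_force: [0.3, 0.9, 1.8]
width: -0.0
clock: 14.97
ee_pos: [533.1, 56.5, 149.0]
tool_rot: [0.0, 0.701, 0.713, -0.0]
ft_force: [0.3, -0.0, 0.9]
width: -0.2
```

```bash
python3 -m jog '[1,0,0,0.1,0,0,0,1,0,0,0.2,0,0,0,1,0,0,0.3,0,0,0,1,0,0,0.4,0,0,0,1,0,0,0.4,0,0,0]'; python3 -m jog '[1,0,0,0.1,0,0,0,1,0,0,0.2,0,0,0,1,0,0,0.3,0,0,0,1,0,0,0.4,0,0,0,1,0,0,0.4,0,0,0]'; python3 -m jog '[1,0,0,0.1,0,0,0,1,0,0,0.2,0,0,0,1,0,0,0.3,0,0,0,1,0,0,0.3,0,0,0]'
python3 - <<'E'
from h import *
im=bot.get_image('wrist');s=bot.get_image('scene')
cv2.imwrite('pics/w9.png',np.hstack([cv2.resize(im[200:380,200:440],(400,300)),cv2.resize(s[140:230,250:370],(400,300),interpolation=2)]))
k=mask(im,(0,150,60),(4,255,255),(250,200,400,330));m=bot.camera_model('wrist')
if k.any():print(cen(k))
E
```

```text
clock: 15.38
ee_pos: [533.1, 56.7, 145.0]
tool_rot: [-0.0, 0.701, 0.713, -0.0]
ft_force: [0.5, 0.3, 0.6]
width: 0.1
clock: 15.8
ee_pos: [533.1, 56.7, 141.0]
tool_rot: [-0.0, 0.701, 0.713, -0.0]
ft_force: [-0.4, 0.0, 0.6]
width: 0.1
clock: 16.13
ee_pos: [533.1, 56.7, 138.0]
tool_rot: [-0.0, 0.701, 0.713, -0.0]
ft_force: [0.6, 0.3, 0.8]
width: 0.6
```

```bash
python3 -m jog '[1,0,0,0.1,0,0,0,1,0,0,0.2,0,0,0,1,0,0,0.3,0,0,0,1,0,0,0.3,0,0,0]'; python3 -m jog '[1,0,0,0.1,0,0,0,1,0,0,0.2,0,0,0,1,0,0,0.2,0,0,0]'; python3 -m jog '[1,0,0,0.1,0,0,0,1,0,0,0.1,0,0,0,1,0,0,0.1,0,0,0]'
python3 - <<'E'
from h import *
im=bot.get_image('wrist');s=bot.get_image('scene');cv2.imwrite('pics/s10.png',s)
for n,i,r in(('wrist',im,(240,150,420,360)),('scene',s,(285,185,345,235))):
    k=mask(i,(0,130,50),(5,255,255),r)|mask(i,(175,130,50),(180,255,255),r)
    if k.any():print(n,cen(k))
print([proj('scene',p) for p in ([533,14+47,133],[533,14+35,118],[533,14+43,140],[533,57,121])])
E
```

```text
clock: 16.57
ee_pos: [533.2, 56.7, 135.1]
tool_rot: [-0.0, 0.701, 0.713, -0.0]
ft_force: [0.1, -1.3, 0.6]
width: 0.2
clock: 16.82
ee_pos: [533.1, 56.7, 133.1]
tool_rot: [-0.0, 0.701, 0.713, -0.0]
ft_force: [-0.1, -0.2, 0.7]
width: -0.2
clock: 17.07
ee_pos: [533.2, 56.7, 132.3]
tool_rot: [-0.0, 0.701, 0.713, 0.0]
ft_force: [-0.0, -0.7, 1.4]
width: 0.0
scene (array([290.37288136, 199.84745763]), array([286, 195,  10,  10,  59], dtype=int32))
[array([326.11196696, 214.58813104]), array([322.90981784, 216.42956978]), array([325.13347542, 211.24129647]), array([324.97653976, 217.49535815])]
```

```bash
python3 -m jog '[1,0,0,0.1,0,0,0,1,0,0,0.1,0,0,0,1,0,0,0.1,0,0,0]'; python3 -m jog '[1,0,0,0.1,0,0,0,1,0,0,0.1,0,0,0,1,0,0,0.1,0,0,0]'
```

```text
clock: 17.42
ee_pos: [533.2, 56.7, 131.2]
tool_rot: [-0.0, 0.701, 0.713, 0.0]
ft_force: [-0.4, -0.4, 1.5]
width: -0.1
clock: 17.67
ee_pos: [533.1, 56.8, 130.1]
tool_rot: [-0.0, 0.701, 0.713, 0.0]
ft_force: [0.0, 0.1, 0.4]
width: -0.3
```

```bash
python3 - <<'E'
from h import *
m=bot.camera_model('wrist');im=bot.get_image('wrist');p=bot.state()['ee_pos'];print(p)
def roll(uv,dz):
    o,v=ray('wrist',uv,m);o=o+[0,0,dz]
    for y in np.arange(30,90,0.0+2):
        pass
    t=np.linspace(0,600,20001);P=o+t[:,None]*v;r=np.hypot(P[:,1]-13.7,P[:,2]-150)
    for i in np.where(np.diff(np.sign(r-47.4)))[0]:print('  out,up',P[i,1]-13.7,P[i,2]-150,'angle',np.arctan2(27,39)-np.arctan2(P[i,2]-150,P[i,1]-13.7))
roll((321,293),160.1-p[2])
h=cv2.cvtColor(im,cv2.COLOR_BGR2HSV)
k=(((h[...,0]<7)|(h[...,0]>172))&(h[...,1]>110)&(h[...,2]>30)).astype(np.uint8)
n,l,s,c=cv2.connectedComponentsWithStats(k);print([(c[i].round(),s[i]) for i in range(1,n) if s[i,4]>25])
for a in range(0,14,2):
    t=np.arctan2(27,39)-a/10;print(a/10,proj('wrist',[533,13.7+47.4*np.cos(t),150+47.4*np.sin(t)],m).round())
print('shoulder',proj('wrist',[533.8,13.7,177],m))
E
```

```text
[533.11769022  56.83688131 130.15899632]
  out,up 46.559541015899825 -8.90444339676958 angle 0.7945113542996907
  out,up 36.460012976469045 -30.288599394285598 angle 1.2987473824049984
[(array([139.,  20.]), array([ 119,    0,   36,   39, 1058], dtype=int32)), (array([292., 125.]), array([270, 111,  50,  26, 499], dtype=int32))]
0.0 [323. 421.]
0.2 [323. 386.]
0.4 [323. 360.]
0.6 [323. 340.]
0.8 [323. 328.]
1.0 [322. 322.]
1.2 [322. 322.]
shoulder [322.92843531 526.21448869]
```

The force stayed under 2 N past the expected end, so the loop may have snapped home by itself. I'll back off outward, then up, and look.

```bash
python3 -m jog '[1,0.3,0,0,0,0,0,1,0.8,0,0,0,0,0,1,1.5,0,0,0,0,0,1,1.5,0,0,0,0,0]'; python3 -m jog '[1,0,0,-1,0,0,0,1,0,0,-4,0,0,0,1,0,0,-7,0,0,0,1,0,0,-10,0,0,0,1,0,0,-13,0,0,0]'; python3 -m jog '[1,-1,0,0,0,0,0,1,-4,0,0,0,0,0,1,-5,0,0,0,0,0,1,-5,0,0,0,0,0,1,-5,0,0,0,0,0]'
python3 - <<'E'
from h import *
m=bot.camera_model('wrist');im=bot.get_image('wrist');s=bot.get_image('scene')
cv2.imwrite('pics/w11f.png',im)
print(bot.state()['ee_pos'])
for a in (0,.3,.6,.8,.95,1.1,1.22,1.36):
    t=np.arctan2(27,39)-a;P=[533,13.7+47.4*np.cos(t),150+47.4*np.sin(t)];print(a,proj('wrist',P,m).round(),proj('scene',P).round(1))
for n,i,r in(('wrist',im,(260,100,390,360)),('scene',s,(305,185,350,235))):
    k=mask(i,(0,130,50),(5,255,255),r)|mask(i,(175,130,50),(180,255,255),r)
    if k.any():print(n,cen(k))
k=mask(im,(5,150,190),(18,255,255),(280,200,380,420))
if k.any():
    print(cen(k),onz('wrist',cen(k)[0],177,m))
cv2.imwrite('pics/w11.png',np.hstack([cv2.resize(im[120:420,220:420],(400,600)),np.vstack([cv2.resize(s[170:230,280:360],(400,300),interpolation=2),cv2.resize(im,(400,300))])]))
E
```

```text
clock: 18.05
ee_pos: [532.8, 73.0, 130.2]
tool_rot: [-0.0, 0.701, 0.713, 0.0]
ft_force: [0.6, 0.2, -0.7]
width: 0.1
clock: 18.47
ee_pos: [532.7, 71.7, 262.6]
tool_rot: [0.0, 0.701, 0.713, 0.0]
ft_force: [0.8, -0.2, -0.2]
width: 0.1
clock: 18.88
ee_pos: [533.7, 21.4, 260.4]
tool_rot: [-0.0, 0.702, 0.713, 0.0]
ft_force: [-0.4, 0.1, 1.0]
width: -0.1
[533.65666814  22.20990466 260.25640963]
0 [321. 202.] [324.3 197.5]
0.3 [321. 188.] [325.8 203.5]
0.6 [321. 181.] [326.3 208.9]
0.8 [321. 180.] [326.  211.8]
0.95 [321. 182.] [325.4 213.6]
1.1 [321. 184.] [324.6 215. ]
1.22 [321. 188.] [323.8 215.8]
1.36 [321. 192.] [322.7 216.4]
wrist (array([321.04708098, 196.71374765]), array([305, 187,  34,  22, 531], dtype=int32))
scene (array([320.93023256, 214.04651163]), array([317, 211,  10,   8,  43], dtype=int32))
(array([320.03759398, 260.85714286]), array([310, 252,  22,  23, 133], dtype=int32)) [532.87846948  15.98343315 177.        ]
```

View pics/w11.png

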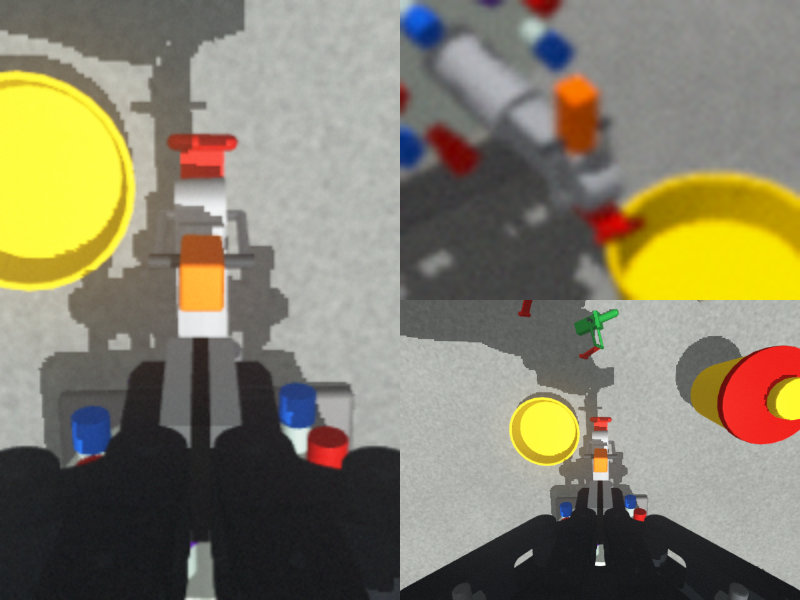

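The last picture shows the loop swung under the spigot's nose, with the tab low at wrist (321,191) where home predicts row 192, and the pin upright. I'll make sure it is fully home with one gentle check push slightly nearer the pin, 39 mm out.

```bash
python3 -m jog '[1,1.5,0,0,0,0,0,1,3.05,0,0,0,0,0,1,3.05,0,3,0,0,0,1,3.05,0,6,0,0,0,1,3.05,0,9,0,0,0]'; python3 -m jog '[1,0,0,1,0,0,0,1,0,0,2,0,0,0,1,0,0,2.5,0,0,0,1,0,0,2.5,0,0,0]';python3 -m jog '[1,0,0,0.2,0,0,0,1,0,0,0.4,0,0,0,1,0,0,0.6,0,0,0,1,0,0,0.8,0,0,0,1,0,0,0.8,0,0,0]';python3 -m jog '[1,0,0,0.1,0,0,0,1,0,0,0.2,0,0,0,1,0,0,0.3,0,0,0,1,0,0,0.3,0,0,0]'
```

```text
clock: 19.4
ee_pos: [533.4, 53.4, 169.6]
tool_rot: [0.0, 0.7, 0.714, 0.0]
ft_force: [-0.4, -0.3, -1.2]
width: -0.0
clock: 19.73
ee_pos: [533.4, 52.4, 145.5]
tool_rot: [-0.0, 0.701, 0.713, 0.0]
ft_force: [0.2, -0.3, -0.5]
width: -0.3
clock: 20.15
ee_pos: [533.3, 52.2, 137.2]
tool_rot: [-0.0, 0.701, 0.713, 0.0]
ft_force: [-0.4, -0.1, 0.2]
width: -0.2
clock: 20.48
ee_pos: [533.2, 52.2, 134.1]
tool_rot: [-0.0, 0.701, 0.713, -0.0]
ft_force: [-0.2, -0.6, -0.0]
width: -0.1
```

```bash
python3 -m jog '[1,0,0,0.1,0,0,0,1,0,0,0.2,0,0,0,1,0,0,0.2,0,0,0]';python3 -m jog '[1,0,0,0.1,0,0,0,1,0,0,0.1,0,0,0,1,0,0,0.1,0,0,0]';python3 -m jog '[1,0,0,0.1,0,0,0,1,0,0,0.1,0,0,0,1,0,0,0.1,0,0,0]'; python3 -m jog '[1,0,0,0.1,0,0,0,1,0,0,0.1,0,0,0,1,0,0,0.1,0,0,0]'
```

```text
clock: 20.73
ee_pos: [533.3, 52.1, 132.2]
tool_rot: [0.0, 0.701, 0.713, -0.0]
ft_force: [-1.1, -0.5, 1.7]
width: 0.3
clock: 20.98
ee_pos: [533.3, 52.2, 131.3]
tool_rot: [0.0, 0.701, 0.713, 0.0]
ft_force: [0.1, 0.2, 0.5]
width: -0.0
clock: 21.23
ee_pos: [533.3, 52.2, 130.3]
tool_rot: [0.0, 0.701, 0.713, 0.0]
ft_force: [0.3, 0.1, 0.5]
width: 0.3
clock: 21.48
ee_pos: [533.3, 52.1, 129.3]
tool_rot: [0.0, 0.701, 0.713, 0.0]
ft_force: [-0.5, -1.5, 2.3]
width: 0.0
```

```bash
python3 -m jog '[1,0,0,0.1,0,0,0,1,0,0,0.1,0,0,0,1,0,0,0.1,0,0,0]';python3 -m jog '[1,0,0,0.1,0,0,0,1,0,0,0.1,0,0,0,1,0,0,0.1,0,0,0]'; python3 -m jog '[1,0,0,0.1,0,0,0,1,0,0,0.1,0,0,0,1,0,0,0.1,0,0,0]'
```

```text
clock: 21.73
ee_pos: [533.3, 52.1, 128.3]
tool_rot: [0.0, 0.701, 0.713, 0.0]
ft_force: [0.2, -1.0, 2.4]
width: -0.2
clock: 21.98
ee_pos: [533.3, 52.1, 127.3]
tool_rot: [0.0, 0.701, 0.713, 0.0]
ft_force: [0.1, -1.4, 2.6]
width: -0.0
clock: 22.23
ee_pos: [533.4, 52.2, 126.4]
tool_rot: [0.0, 0.701, 0.713, 0.0]
ft_force: [0.5, -1.7, 1.7]
width: 0.1
```

```bash
python3 -m jog '[1,0,0,-1,0,0,0,1,0,0,-4,0,0,0,1,0,0,-8,0,0,0,1,0,0,-11,0,0,0,1,0,0,-13.5,0,0,0]'; python3 -m jog '[1,-3,0,0,0,0,0,1,-6,0,0,0,0,0,1,-7.5,0,0,0,0,0,1,-7.5,0,0,0,0,0,1,-7.5,0,0,0,0,0]'
python3 - <<'E'
from h import *
m=bot.camera_model('wrist');im=bot.get_image('wrist');s=bot.get_image('scene')
cv2.imwrite('pics/w12f.png',im);cv2.imwrite('pics/s12.png',s);print(bot.state()['ee_pos'],bot.state()['ft_force'])
for a in (0,.3,.8,1.1,1.22,1.29,1.36):
    t=np.arctan2(27,39)-a;P=[533,13.7+47.4*np.cos(t),150+47.4*np.sin(t)];print(a,proj('wrist',P,m).round(1))
k=mask(im,(0,130,50),(5,255,255),(260,100,400,360))|mask(im,(175,130,50),(180,255,255),(260,100,400,360))
n,st=cen(k);print(n,st);w=[(v,int((k[v]>0).sum())) for v in range(st[1],st[1]+st[3])];print(w)
k=mask(im,(5,150,60),(18,255,255),(280,180,380,450));n,st=cen(k);print('orange',n,st)
x0=int(n[0]);print(cv2.cvtColor(im,cv2.COLOR_BGR2HSV)[st[1]-3:st[1]+st[3]+3,x0,2])
for z,y in((177,21.7),(177,5.7),(144,21.7),(172,13.7)):print('block edge z,y',z,y,proj('wrist',[533.6,y,z],m).round(1))
g=cv2.cvtColor(im,cv2.COLOR_BGR2GRAY);print('nose col',g[200:300,x0-9])
print('nose y38.7 z130',proj('wrist',[533.3,38.7,130],m).round(1),proj('wrist',[533.3,38.7,139],m).round(1))
E
```

```text
clock: 22.65
ee_pos: [533.4, 52.5, 264.5]
tool_rot: [0.001, 0.701, 0.713, 0.001]
ft_force: [1.2, 0.4, 0.6]
width: -0.3
clock: 23.07
ee_pos: [534.4, -23.0, 261.5]
tool_rot: [-0.0, 0.702, 0.713, 0.0]
ft_force: [-0.7, 0.2, 0.7]
width: 0.2
[534.42405947 -21.99971207 261.4399044 ] [-0.41510339  0.36081193 -0.12166459]
0 [321.5 122.5]
0.3 [321.6 111.4]
0.8 [321.5 110.5]
1.1 [321.3 118.7]
1.22 [321.2 123.3]
1.29 [321.1 126.4]
1.36 [321.  129.6]
[385.75105485 299.26300985] [376 281  21  40 711]
[(281, 10), (282, 16), (283, 18), (284, 19), (285, 20), (286, 21), (287, 21), (288, 21), (289, 21), (290, 21), (291, 21), (292, 21), (293, 32), (294, 36), (295, 37), (296, 37), (297, 37), (298, 38), (299, 38), (300, 37), (301, 37), (302, 36), (303, 36), (304, 34), (305, 33), (306, 33), (307, 33), (308, 33), (309, 34), (310, 33), (311, 34), (312, 34), (313, 34), (314, 32), (315, 32), (316, 31), (317, 30), (318, 29), (319, 28), (320, 24)]
orange [320.27516779 192.        ] [309 180  24  26 596]
[155 159 168 188 187 192 192 191 190 192 188 191 190 189 191 190 188 191
 190 188 190 190 187 188 188 187 187 181 178 220 238 239]
block edge z,y 177 21.7 [321.6 178.9]
block edge z,y 177 5.7 [321.1 206.1]
block edge z,y 144 21.7 [321.4 172. ]
block edge z,y 172 13.7 [321.3 191.2]
nose col [116 115 116 116 115 112 115 121 120 120 120 123 121 155 232 234 232 232
 233 232 232 232 233 233 232 232 232 233 232 233 232 232 232 234 232 233
 232 230 232 231 231 232 222 130 124 186 190 189 190 190 191 190 190 191
 192 192 187 189 189 188 186 190 194 189 191 188 189 188 188 187 188 188
 187 189 186 189 183 161 117 113 112 112 115 114 114 113 115 110 106 104
 108 107 109 108 104 105 110 107 107 106]
nose y38.7 z130 [321.3 144.4] [321.3 145.1]
```

```bash
python3 - <<'E'
from h import *
for f,r in(('pics/w12f.png',(295,95,350,165)),('pics/w11f.png',(295,160,350,225))):
    im=cv2.imread(f);k=mask(im,(0,130,50),(6,255,255),r)|mask(im,(174,130,50),(180,255,255),r)
    n,st=cen(k);print(n,st,[(v,int((k[v]>0).sum())) for v in range(st[1],st[1]+st[3])])
im=cv2.imread('pics/w12f.png');g=cv2.cvtColor(im,cv2.COLOR_BGR2GRAY);print(g[110:182:2,312],'\n',g[110:182:2,304],'\n',g[110:182:2,338])
for nm in('s12','s10','s6'):
    s=cv2.imread(f'pics/{nm}.png');k=mask(s,(0,130,50),(5,255,255),(305,185,350,235));
    if k.any():print(nm,cen(k))
E
```

```text
[320.53014184 133.52836879] [303 125  36  21 564] [(125, 32), (126, 34), (127, 36), (128, 36), (129, 36), (130, 36), (131, 36), (132, 34), (133, 31), (134, 23), (135, 23), (136, 23), (137, 23), (138, 22), (139, 22), (140, 22), (141, 22), (142, 22), (143, 22), (144, 22), (145, 7)]
[320.48648649 196.64864865] [304 187  35  22 555] [(187, 18), (188, 32), (189, 33), (190, 35), (191, 34), (192, 34), (193, 33), (194, 29), (195, 22), (196, 22), (197, 22), (198, 22), (199, 22), (200, 22), (201, 22), (202, 22), (203, 22), (204, 22), (205, 22), (206, 22), (207, 22), (208, 21)]
[ 98  98  96 100 100 101  97  88  70  76  69  64  75  75  76  75  77  73
 112 116 116 121 129 137 137 126 125 124 119 118 125 122 100 102 100 120] 
 [ 95  93  97  94  97 103 104 100  74  74  68  75  98 103 102 103 104 105
 104 106 106 105 107 102 101  95  98 101 106 130 119 106 106 106 104 106] 
 [ 99 102  99  97  99 100 101 101  89  97  93  96  98 134 172 174 179 180
 178 172 178 180 174 181 178 178 182 185 177 119 108 131 183 180 181 185]
s12 (array([320.62857143, 214.28571429]), array([317, 211,   9,   8,  35], dtype=int32))
s10 (array([319.1875, 215.5   ]), array([317, 213,   5,   6,  16], dtype=int32))
s6 (array([324.89285714, 202.89285714]), array([322, 200,   8,   8,  28], dtype=int32))
```

```bash
python3 -c "
from cell import bot
print(bot.state()['clock'],bot.close_job())"
```

```text
the job is handed in; nothing more can be done
23.1667 None
```

I pulled the orange-headed pin from the blue block and seated it in the spigot's cross hole, with the loop over the free end. I then swung the loop down under the spigot by its tab, backed the arm clear and handed the job in at 23.2 s of the 64 s allowed.

**Pin:** It went in with at most about 3 N of side force. The shoulder met the spigot at the expected height, and I pressed it to 9 N before letting go. In the last wrist image the head's edges were at rows 180–206; a seated pin predicts 179–206.

**Loop:** The tab roll was at row 129. The calibration predicts 129.6 fully home (1.36 rad) and 123 at the snap angle (1.22 rad), so I read about 1.35 rad. The last picture I viewed, before the second push, showed the tab low, under the spigot's nose.

**Bystanders:** I saw nothing else moved in the pictures, but I did not check the bystanders' positions separately.

**Disagreement:** I only felt 1–3 N while closing the loop, against the 5–15 N stated, and never met a hard stop. The fingers went about 6 mm below the expected end on the second push. The tab reads the same within a pixel before and after that push, so I judged the loop home from the images rather than by feel.

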